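Stock the paint caddy and lift it

ROBOT

A 7-joint arm with a two-finger parallel gripper is mounted at the origin on the work surface. World frame = base frame: x ahead of the robot, y to its left, z up, the work surface at z = 0. Lengths are in m, angles in rad, forces in N, time in s.
With the tool pointing down it reaches from about 0.4 to 0.875 m from the base axis. Payload 19.3 kg.
Tool frame: the origin (TCP) lies midway between the tips of the shut fingers; the grasp point (between the pads) lies 19 mm behind it; x points along the fingers, y is the direction in which the jaws open and shut, and the axes are right-handed (so a half turn about x gives the same grasp; the last joint's range is limited). The gripper opens to 85 mm and grips with 20 to 120 N. Pads are 22 mm wide; open, the fingers measure 114 mm over their backs; the gripper's body (76 mm by 85 mm) begins 54 mm behind the grasp point. The pads swing forward as they close: fully open they stand 13 mm farther back than shut.
Start: joints at [-1.336, 0.521, -0.036, 1.599, 0.021, 1.021, -0.113], TCP at [0.188, 0.596, 0.231] pointing down, gripper open.
Joint ranges: [-2.91, 2.91], [-0.3, 2.13], [-1.5, 1.42], [0.17, 2.43], [-1.26, 4.41], [0.16, 1.93], [-2.52, 2.52]. Speed limits (rad/s): [1.89, 1.89, 2.39, 2.39, 3.01, 3.01, 3.01].

INTERFACE

Orientations are given as [roll, pitch, yaw] about the fixed x, y, z axes, in that order (R = Rz(yaw) Ry(pitch) Rx(roll)).
In Python, from workcell import bot gives the robot as it stands. The module is installed in compiled form; this text tells all that it offers.
- The arm moves only by the tool servo_tool, never from a script. Its argument "targets" is a list of rows, each an object of numbers: "x", "y", "z": the shift along the tool's x, y, z as a fraction of full scale; "wx", "wy", "wz": the turn, a rotation vector about the tool's x, y, z as a fraction of full scale. A call has 1 to 12 rows; each row is the pose to reach, as a shift and turn from the pose measured when the call began, along the tool's axes at that moment, turning the shorter way round; what a row does not reach only later rows make up. Full scale, the value 1, is 40 cm for a shift and 360 degrees for a turn. A row lasts 1/8 s, in which the tool goes at most 62.5 mm and 10.7 degrees, less where a joint would pass 70% of its speed; a pose out of reach is approached as far as the arm can. A call with a number of a shift or a turn outside -1 to 1 is refused whole. A call with a gripper value outside its range is refused whole. "grip" is the gripper command: -1 is shut, 1 is fully open, values between are in proportion, set as the call begins (left out, the last holds). The fingers move at their own pace and stop on an object; "squeeze" is the grip in N (left out, the last holds). Time passes only in rows, so rows that repeat a pose let the fingers close. It gives the time, the measured TCP pose, the force and the opening at its end, in the units of the state.
- bot.observe(): the state, without advancing time (a new reading comes with each control period).
- bot.grab_frame(name): name is "scene" or "top" or "wrist"; returns (picture, depth): 480x640x3 uint8, red, green, blue; 480x640 float32, m along the optical axis (not along the pixel's ray), 0 where there is no reading.
- bot.get_calibration(name): a dict with "intrinsics" (3x3 intrinsics, pixels), "R" (3x3) and "t" (3): a world point X has camera coordinates R X + t. Camera axes: x right, y down, z forward; pixel columns grow to the right and rows downward; lengths in m; the calibration is good to about 2 mm. A picture is of the moment at which its call begins: read the wrist's pose just before it. get_calibration takes no time and is no camera call; for the wrist camera it gives the pose at the moment of the call.
- bot.job_done(): hands the job in, once; it reports no verdict.
Trained networks look in the newest picture that a camera, given by its name, has taken for a name from the list of things; names that differ only in an ending like _2 or _b are one class to them, and where a whole thing is asked for, a point or a joint stands for the part that bears it (a point fixed in the world has none). Each returns a list of dicts, best first, with "confidence" (0 to 1); they miss things now and then, are a little off and sometimes report something else, mostly with a low value. They report only what shows in the picture. A call takes as long as a camera call. They do not tell look-alikes from the thing itself.
- bot.trace(camera, target): "mask" (480x640 bool, what is visible of it) and "pixel" ([column, row] in pixels, amid what is visible of it).
The state is a dict: "clock": time; "qpos": joint angles; "qd": joint speeds; "joint_efforts": joint torques, N m; "position": TCP position; "tool_rot": TCP orientation; "force": force on the tool from outside, world axes, zero at the start; "moment": the same for the moment, N m; "grip_width": finger opening in m.
Only numpy, scipy, OpenCV 4.12 (cv2) and the standard library are available. Lean on these libraries where they do the work, as an engineer would, in place of code of your own. Each camera call takes 0.05 s, during which the arm holds its last target. There are 200 camera calls.

TASK

The craft caddy is wanted at the next table: put the three loose paint bottles (red, yellow, blue) one by one, upright, into the caddy's three empty corner wells, any bottle in any well, without letting them fall in from above the wells. Then take the caddy by the bar of its carry handle, raise it about 10 cm off the table without tipping it, and finish while still holding it there, steady and level, with all four bottles and the eraser on board. Leave the glue stick, scissors, tape roll and stapler where they are.

Things in the scene. Friction and masses are not known exactly. Their poses are not given: they have to be found in the camera images.
- caddy: lilac plastic craft caddy, loose, standing on the table, 200 mm (its x, along the handle) by 190 mm (its y), walls 48 mm high and 3 mm thick, floor 4 mm thick, about 0.4 kg empty. Four square corner wells, a small open tray between the wells on each long side, and an open channel along the middle under the carry handle. Origin: centre of its underside; z up.
- caddy_handle: carry handle, one piece with the caddy, same origin and axes as the caddy: two posts at the caddy's ends (x = -94 and +94 mm, y = 0, 30 mm wide in y) and a straight flat-sided level bar along the caddy's x between them, 20 mm wide (y), 22 mm high, running from x = -75 to +75 mm, its top 179 mm above the caddy's underside.
- caddy_grip (a point): middle of the handle's bar, 168 mm above the centre of the caddy's underside; to carry, pinch the bar here from above, fingers closing along the caddy's y. The bar is 20 mm wide there. The loaded caddy (about 0.75 kg) balances within about 10 mm of this point; a firm grip (60 N or more) keeps it from swinging.
- caddy_well0 (a point): the well at caddy x = +73, y = +68 mm, already holding the white bottle: centre of the floor of a corner well, 4 mm above the caddy's underside; the well is 48 mm (along the handle) by 48 mm, its rim is 44 mm above this floor (48 mm above the caddy's underside)
- caddy_well1 (a point): empty well at caddy x = +73, y = -68 mm: centre of the floor of a corner well, 4 mm above the caddy's underside; the well is 48 mm (along the handle) by 48 mm, its rim is 44 mm above this floor (48 mm above the caddy's underside). Beside the handle there is more room if the fingers close along the caddy's x than along its y; that holds for all wells
- caddy_well2 (a point): empty well at caddy x = -73, y = +68 mm: centre of the floor of a corner well, 4 mm above the caddy's underside; the well is 48 mm (along the handle) by 48 mm, its rim is 44 mm above this floor (48 mm above the caddy's underside)
- caddy_well3 (a point): empty well at caddy x = -73, y = -68 mm: centre of the floor of a corner well, 4 mm above the caddy's underside; the well is 48 mm (along the handle) by 48 mm, its rim is 44 mm above this floor (48 mm above the caddy's underside)
- paint_red: red closed paint bottle, loose, standing upright on the table: straight round body 40 mm in diameter from the foot to 88 mm up, white screw cap 26 mm in diameter above it, 116 mm tall in all, about 60 to 120 g, stiff plastic (a 35 N grip does no harm). Origin: centre of its underside, z up its axis.
- paint_yellow: yellow closed paint bottle, loose, standing upright on the table: straight round body 40 mm in diameter from the foot to 88 mm up, white screw cap 26 mm in diameter above it, 116 mm tall in all, about 60 to 120 g, stiff plastic (a 35 N grip does no harm). Origin: centre of its underside, z up its axis.
- paint_blue: blue closed paint bottle, loose, standing upright on the table: straight round body 40 mm in diameter from the foot to 88 mm up, white screw cap 26 mm in diameter above it, 116 mm tall in all, about 60 to 120 g, stiff plastic (a 35 N grip does no harm). Origin: centre of its underside, z up its axis.
- paint_white: white paint bottle of the same shape and size as the loose ones, already standing in a corner well of the caddy; it stays there. Origin: centre of its underside.
- eraser: white and blue block eraser, 58 x 24 x 13 mm, lying in the caddy's tray on the -y side; it stays on board. Origin: centre of its underside.
- glue_stick: white and orange glue stick standing on the table, 30 mm in diameter, 97 mm tall; bystander. Origin: centre of its underside.
- scissors: scissors with green handles lying on the table, about 160 mm long (x, blades to +x), 75 mm wide, 10 mm high; bystander. Origin: at the pivot, on the table.
- tape_roll: roll of buff masking tape lying flat, 92 mm in diameter, 24 mm high; bystander. Origin: centre of its underside.
- stapler: red and black desk stapler, 130 x 36 x 60 mm high, long along its x; bystander. Origin: centre of its underside.
Mind the look-alikes: they are no part of the job. What is shaped like the paint_red but turquoise is not meant.

How it is judged:
On the way:
1. the three loose bottles stand upright in the caddy's three empty wells, let go, the caddy still standing on the table ((distance between paint_red and caddy_well1 below 0.012 m or distance between paint_red and caddy_well2 below 0.012 m or distance between paint_red and caddy_well3 below 0.012 m) and (distance between paint_yellow and caddy_well1 below 0.012 m or distance between paint_yellow and caddy_well2 below 0.012 m or distance between paint_yellow and caddy_well3 below 0.012 m) and (distance between paint_blue and caddy_well1 below 0.012 m or distance between paint_blue and caddy_well2 below 0.012 m or distance between paint_blue and caddy_well3 below 0.012 m) and angle between each of paint_red, paint_yellow, paint_blue's own z axis and vertical below 0.25 rad and contact force between the fingers and paint_red below 0.1 N and contact force between the fingers and paint_yellow below 0.1 N and contact force between the fingers and paint_blue below 0.1 N and height (world z) of caddy below 0.008 m and angle between caddy's own z axis and vertical below 0.06 rad), for 0.2 s.
At the end, for the whole second after the job is handed in: Gripper on the handle, caddy underside 60 to 160 mm above the table, tilt under 0.10 rad, under 20 mm/s and 0.1 rad/s, touching no other thing; every bottle upright in its well (foot within 12 mm of the floor centre), no loose bottle touched by the fingers, eraser still in the caddy ((distance between paint_red and caddy_well1 below 0.012 m or distance between paint_red and caddy_well2 below 0.012 m or distance between paint_red and caddy_well3 below 0.012 m) and (distance between paint_yellow and caddy_well1 below 0.012 m or distance between paint_yellow and caddy_well2 below 0.012 m or distance between paint_yellow and caddy_well3 below 0.012 m) and (distance between paint_blue and caddy_well1 below 0.012 m or distance between paint_blue and caddy_well2 below 0.012 m or distance between paint_blue and caddy_well3 below 0.012 m) and distance between paint_white and caddy_well0 below 0.012 m and angle between each of paint_red, paint_yellow, paint_blue, paint_white's own z axis and vertical below 0.25 rad and contact force between the fingers and paint_red below 0.1 N and contact force between the fingers and paint_yellow below 0.1 N and contact force between the fingers and paint_blue below 0.1 N and horizontal distance between eraser and caddy below 0.12 m and z of eraser in the frame of caddy below 0.035 m and height (world z) of caddy between 0.06 and 0.16 m and angle between caddy's own z axis and vertical below 0.1 rad and linear speed of caddy below 0.02 m/s and angular speed of caddy below 0.1 rad/s and contact force between the fingers and caddy_handle above 2 N and contact force between caddy and glue_stick below 0.05 N and contact force between caddy and scissors below 0.05 N and contact force between caddy and tape_roll below 0.05 N and contact force between caddy and stapler below 0.05 N); the arm keeps its last pose, push and grip.
It fails at once if the glue stick, scissors, tape roll or stapler is moved by more than 25 mm (distance of any of glue_stick, scissors, tape_roll, stapler from where it was at the start of the episode above 0.025 m).
It fails at once if the caddy is tipped by more than 0.35 rad (20 degrees) (angle between caddy's own z axis and vertical above 0.35 rad).
It fails at once if a bottle is let fall from above the wells or the table (falls free faster than 1.1 m/s, a drop of some 60 mm) ((linear speed of paint_red above 1.1 m/s and contact force between the fingers and paint_red below 0.1 N) or (linear speed of paint_yellow above 1.1 m/s and contact force between the fingers and paint_yellow below 0.1 N) or (linear speed of paint_blue above 1.1 m/s and contact force between the fingers and paint_blue below 0.1 N)).
It also fails if it takes over 72 s, if anything falls off the work surface, if the arm or the gripper's body presses on something with over 40 N, if the wrist force passes 120 N, or if a joint passes its speed limit or range.

## Working session

There is one attempt and no reset: what is moved stays moved. The work goes in short steps, Python scripts to look and compute and a tool call to move; the robot and the scene stay as the last step left them, time stands still between calls to the robot, and variables do not carry over. Pictures are saved under pics/ and viewed, on a budget of 10 in all, crops included, one or two more only if the job needs it, and the job is handed in when it is done.

Besides the shell and the picture viewer there is one more tool, called after "Call:" by a JSON object that holds its "name" and its "arguments", one argument or row to a line. servo_tool: Moves the arm, as the interface text tells. Shift numbers are shares of 40 cm and turn numbers shares of 360 degrees, none past 1 either way. Its arguments: {"type":"object","properties":{"targets":{"type":"array"},"grip":{"type":"number"},"squeeze":{"type":"number"}},"required":["targets"]}

```bash
mkdir -p pics
cat > h.py <<'E'
import numpy as np, cv2
from workcell import bot
def cloud(cam):
    c=bot.get_calibration(cam); im,d=bot.grab_frame(cam)
    K=np.array(c["intrinsics"]);R=np.array(c["R"]);t=np.array(c["t"])
    v,u=np.mgrid[0:480,0:640]
    P=np.stack([(u-K[0,2])/K[0,0]*d,(v-K[1,2])/K[1,1]*d,d],-1)
    W=(P-t)@R
    W[d<=0]=np.nan
    return im,d,W
def save(n,im): cv2.imwrite(f"pics/{n}.png",im[:,:,::-1])
E
python3 - <<'E'
from h import *
s=bot.observe(); print({k:np.round(v,3).tolist() for k,v in s.items()})
for cam in("top","scene"):
    im,d,W=cloud(cam); save(cam+"0",im); np.save(cam+"0.npy",W)
    print(cam,np.round(-np.array(bot.get_calibration(cam)["R"]).T@bot.get_calibration(cam)["t"],3))
    for n in["caddy","caddy_handle","paint_red","paint_yellow","paint_blue","paint_white","eraser","glue_stick","scissors","tape_roll","stapler"]:
        for r in bot.trace(cam,n)[:4]:
            m=r["mask"];p=W[m];p=p[~np.isnan(p[:,0])]
            if len(p)<5: continue
            print(n,round(r["confidence"],2),np.round(r["pixel"]),m.sum(),"med",np.round(np.median(p,0),3),"lo",np.round(np.percentile(p,2,axis=0),3),"hi",np.round(np.percentile(p,98,axis=0),3))
E
```

```text
{'clock': 0.0, 'qpos': [-1.336, 0.522, -0.036, 1.6, 0.021, 1.021, -0.113], 'qd': [0.0, -0.002, 0.0, -0.001, -0.0, -0.0, 0.0], 'joint_efforts': [-0.001, -92.71, 1.98, -36.99, 0.018, 0.009, 0.0], 'position': [0.187, 0.596, 0.231], 'tool_rot': [-1.491, 1.57, -1.796], 'force': [0.675, -0.116, 0.841], 'moment': [-0.004, 0.005, -0.004], 'grip_width': 0.085}
top [ 0.513 -0.006  1.49 ]
caddy 0.65 [340. 236.] 4819 med [ 0.59  -0.052  0.006] lo [ 0.486 -0.153 -0.002] hi [0.69  0.045 0.181]
caddy_handle 0.71 [338. 234.] 669 med [ 0.591 -0.052  0.177] lo [ 0.493 -0.077  0.002] hi [ 0.682 -0.026  0.185]
paint_red 0.59 [239. 263.] 202 med [0.517 0.216 0.091] lo [0.498 0.205 0.022] hi [0.533 0.235 0.116]
paint_red 0.55 [210. 262.] 238 med [0.517 0.296 0.09 ] lo [0.5   0.286 0.008] hi [0.536 0.317 0.116]
paint_yellow 0.78 [437. 280.] 252 med [ 0.451 -0.316  0.09 ] lo [ 0.432 -0.338  0.018] hi [ 0.468 -0.305  0.117]
paint_blue 0.7 [434. 242.] 239 med [ 0.56  -0.301  0.091] lo [ 0.543 -0.323  0.015] hi [ 0.579 -0.29   0.117]
paint_blue 0.32 [340. 236.] 4714 med [ 0.588 -0.052  0.006] lo [ 0.488 -0.15 
[... 2036 characters left out ...]
23  0.07 ] lo [ 0.491 -0.435  0.005] hi [ 0.515 -0.408  0.1  ]
scissors 0.72 [249. 434.] 1319 med [ 0.705 -0.358  0.008] lo [ 0.598 -0.383 -0.001] hi [ 0.752 -0.31   0.013]
scissors 0.25 [343. 282.] 522 med [ 0.685 -0.01   0.091] lo [ 0.665 -0.019  0.039] hi [0.699 0.01  0.12 ]
tape_roll 0.67 [422. 218.] 757 med [0.718 0.311 0.022] lo [0.675 0.271 0.   ] hi [0.761 0.358 0.029]
tape_roll 0.55 [248. 432.] 1082 med [ 0.704 -0.36   0.008] lo [ 0.599 -0.383  0.003] hi [ 0.752 -0.31   0.013]
tape_roll 0.53 [139. 399.] 583 med [ 0.509 -0.423  0.069] lo [ 0.488 -0.436  0.002] hi [ 0.515 -0.408  0.1  ]
stapler 0.79 [384. 144.] 1087 med [0.513 0.45  0.035] lo [0.454 0.425 0.001] hi [0.574 0.484 0.061]
```

Run:
```python
from h import *
from scipy.optimize import least_squares
import cv2
im=cv2.imread("pics/top0.png");cv2.imwrite("pics/top0c.png",cv2.resize(im[140:340,120:500],None,fx=2.1,fy=2.1))
for cam in("top","scene"):
    W=np.load(cam+"0.npy").reshape(-1,3); I=cv2.imread(f"pics/{cam}0.png").reshape(-1,3)[:,::-1]
    for n,c in dict(redA=(.515,.216),redB=(.517,.296),yellow=(.45,-.318),blue=(.56,-.303),white=(.67,.0)).items():
        m=(np.hypot(W[:,0]-c[0],W[:,1]-c[1])<.035)
        cap=W[m&(W[:,2]>.108)]; b=W[m&(W[:,2]>(.03 if n!="white" else .06))&(W[:,2]<.085)]
        f=least_squares(lambda p:np.hypot(b[:,0]-p[0],b[:,1]-p[1])-.02,c,loss="soft_l1",f_scale=.002)
        print(cam,n,"cap",len(cap),np.round(cap.mean(0),4),np.round((cap.min(0)+cap.max(0))[:2]/2,4),"body",len(b),np.round(f.x,4),"rgb",np.median(I[m&(W[:,2]>.03)&(W[:,2]<.085)],0))
    m=(W[:,2]>.172)&(W[:,2]<.19)&(abs(W[:,0]-.59)<.12)&(abs(W[:,1]+.052)<.06)
    p=W[m]; r=cv2.minAreaRect((p[:,:2]*1000).astype(np.float32)); print(cam,"bar",len(p),r,np.round(np.median(p,0),4), "pca", np.degrees(np.arctan2(*np.linalg.svd(p[:,:2]-p[:,:2].mean(0),full_matrices=False)[2][0][::-1])))
    m=(W[:,2]>.043)&(W[:,2]<.054)&(abs(W[:,0]-.59)<.13)&(abs(W[:,1]+.052)<.13)
    p=W[m]; print(cam,"rim",len(p),cv2.minAreaRect((p[:,:2]*1000).astype(np.float32)),np.round(np.median(p[:,2]),4))
```

```text
top redA cap 64 [0.5171 0.2244 0.1124] [0.5174 0.2244] body 51 [0.5174 0.2252] rgb [12. 59. 56.]
top redB cap 67 [0.5178 0.3057 0.1121] [0.5181 0.3054] body 69 [0.5176 0.3067] rgb [74. 34. 31.]
top yellow cap 70 [ 0.4498 -0.3245  0.1127] [ 0.449  -0.3251] body 72 [ 0.4495 -0.3255] rgb [69.5 58.  21. ]
top blue cap 69 [ 0.5611 -0.3099  0.1125] [ 0.5604 -0.3103] body 62 [ 0.5614 -0.3106] rgb [41.  41.  54.5]
top white cap 75 [6.742e-01 2.000e-04 1.161e-01] [ 0.6745 -0.0007] body 14 [6.754e-01 4.000e-04] rgb [117.  95. 123.]
top bar 502 ((590.2279052734375, -52.37580490112305), (20.025564193725586, 168.26797485351562), 78.86770629882812) [ 0.5907 -0.0523  0.1784] pca 168.91617470922853
top rim 720 ((590.0435180664062, -52.92506408691406), (194.07199096679688, 203.3059539794922), 78.87629699707031) 0.0487
scene redA cap 82 [0.5224 0.2238 0.113 ] [0.5207 0.2264] body 252 [0.5209 0.2262] rgb [19. 52. 49.]
scene redB cap 75 [0.5225 0.3046 0.1135] [0.5222 0.3057] body 252 [0.5212 0.3078] rgb [68. 30. 26.]
scene yellow cap 141 [ 0.455  -0.3247  0.113 ] [ 0.4541 -0.3247] body 309 [ 0.4531 -0.3241] rgb [79. 66. 30.]
scene blue cap 157 [ 0.5667 -0.3101  0.1135] [ 0.5662 -0.3094] body 276 [ 0.5651 -0.309 ] rgb [33.5 38.5 60. ]
scene white cap 127 [ 0.6799 -0.0013  0.1163] [ 0.6785 -0.0007] body 116 [0.6783 0.0017] rgb [78. 75. 70.]
scene bar 778 ((596.8861694335938, -52.75422668457031), (21.679426193237305, 172.84471130371094), 78.80860900878906) [ 0.6018 -0.0547  0.1794] pca -11.120092245454488
scene rim 1305 ((593.54931640625, -51.679412841796875), (196.10919189453125, 205.9947509765625), 78.83452606201172) 0.0496
```

View pics/top0c.png

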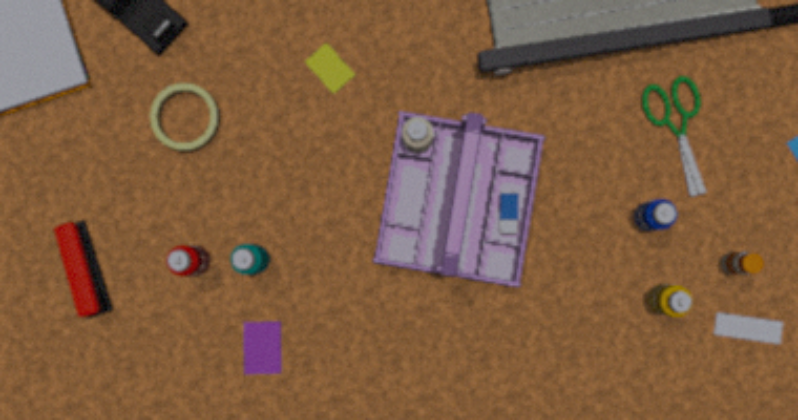

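View pics/scene0.png

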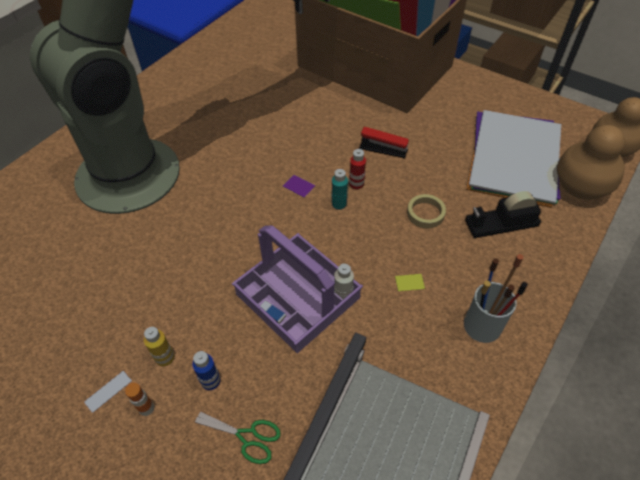

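```bash
cat >> h.py <<'E'
from scipy.spatial.transform import Rotation as Ro
def plan(*pts):
    """each pt: x,y,z,yaw_deg of tool y axis (tool x straight down)"""
    s=bot.observe(); R=Ro.from_euler("xyz",s["tool_rot"]); p=np.array(s["position"])
    print("t",round(s["clock"],2),"pos",np.round(p,4),"toolY yaw",round(np.degrees(np.arctan2(*R.as_matrix()[[1,0],1])),2),"q",np.round(s["qpos"],2),"w",s["grip_width"],"F",np.round(s["force"],1))
    for x,y,z,a in pts:
        a=np.radians(a); yv=np.array([np.cos(a),np.sin(a),0]); xv=np.array([0,0,-1.])
        T=Ro.from_matrix(np.stack([xv,yv,np.cross(xv,yv)],1))
        d=R.inv().apply(np.array([x,y,z])-p)/.4; w=(R.inv()*T).as_rotvec()/(2*np.pi)
        print((x,y,z,round(np.degrees(a),1)),dict(zip(["x","y","z","wx","wy","wz"],np.round(np.r_[d,w],4).tolist())),"dist",round(np.linalg.norm(d)*.4,3))
E
python3 -c "
from h import *
plan((.5194,.3072,.25,-11.1),(.5194,.3072,.25,168.9),(.5194,.3072,.13,168.9))"
```

```text
t 1.2 pos [0.1876 0.5962 0.2313] toolY yaw 72.53 q [-1.34  0.52 -0.04  1.6   0.02  1.02 -0.11] w 0.08544748372345637 F [0.4 0.4 0. ]
(0.5194, 0.3072, 0.25, np.float64(-11.1)) {'x': -0.0468, 'y': -0.4401, 'z': 1.0081, 'wx': 0.2323, 'wy': 0.0, 'wz': 0.0} dist 0.44
(0.5194, 0.3072, 0.25, np.float64(168.9)) {'x': -0.0468, 'y': -0.4401, 'z': 1.0081, 'wx': -0.2677, 'wy': -0.0, 'wz': 0.0} dist 0.44
(0.5194, 0.3072, 0.13, np.float64(168.9)) {'x': 0.2532, 'y': -0.4401, 'z': 1.0081, 'wx': -0.2677, 'wy': -0.0, 'wz': 0.0} dist 0.452
```

Call:
{"name": "servo_tool", "arguments": {
  "targets": [
    {"x": -0.047, "y": -0.44, "z": 0.98, "wx": 0.2323},
    {"x": -0.047, "y": -0.44, "z": 0.98, "wx": 0.2323},
    {"x": -0.047, "y": -0.44, "z": 0.98, "wx": 0.2323},
    {"x": -0.047, "y": -0.44, "z": 0.98, "wx": 0.2323},
    {"x": -0.047, "y": -0.44, "z": 0.98, "wx": 0.2323},
    {"x": -0.047, "y": -0.44, "z": 0.98, "wx": 0.2323},
    {"x": -0.047, "y": -0.44, "z": 0.98, "wx": 0.2323},
    {"x": -0.047, "y": -0.44, "z": 0.98, "wx": 0.2323},
    {"x": -0.047, "y": -0.44, "z": 0.98, "wx": 0.2323},
    {"x": -0.047, "y": -0.44, "z": 0.98, "wx": 0.2323}
  ],
  "grip": 1,
  "squeeze": 35
}}

```text
$.targets[0]: bad value
```

```bash
cat >> h.py <<'E'
from scipy.optimize import least_squares
def bottle(cam,c,img=None,zmin=.03):
    im,d,W=cloud(cam)
    if img: save(img,im)
    Z=W.reshape(-1,3); m=np.hypot(Z[:,0]-c[0],Z[:,1]-c[1])<.032
    cap=Z[m&(Z[:,2]>.105)&(Z[:,2]<.135)]; b=Z[m&(Z[:,2]>zmin)&(Z[:,2]<.088)]
    print(cam,"cap",len(cap))
    if len(cap)>10: print(np.round(np.median(cap,0),4),"ext",np.round((cap.min(0)+cap.max(0))/2,4),np.round(np.ptp(cap,axis=0),4))
    if len(b)>10:
        f=least_squares(lambda p:np.hypot(b[:,0]-p[0],b[:,1]-p[1])-.02,c,loss="soft_l1",f_scale=.002); print("body",len(b),np.round(f.x,4))
    return im,d,W
E
python3 -c "
from h import *
bottle('wrist',(.519,.307),'w1')
c=bot.get_calibration('wrist');print(np.round(-np.array(c['R']).T@c['t'],3),np.round(c['R'],2).tolist())
plan((.5194,.3072,.25,-11.1),(.5194,.3072,.049,-11.1))"
```

```text
wrist cap 0
[0.117 0.619 0.373] [[0.3, 0.95, 0.0], [0.91, -0.29, 0.29], [0.28, -0.09, -0.96]]
t 1.25 pos [0.1876 0.5962 0.2313] toolY yaw 72.54 q [-1.34  0.52 -0.04  1.6   0.02  1.02 -0.11] w 0.08550454064078317 F [0.4 0.3 0.8]
(0.5194, 0.3072, 0.25, np.float64(-11.1)) {'x': -0.0468, 'y': -0.4402, 'z': 1.0081, 'wx': 0.2323, 'wy': 0.0, 'wz': 0.0} dist 0.44
(0.5194, 0.3072, 0.049, np.float64(-11.1)) {'x': 0.4557, 'y': -0.4401, 'z': 1.0081, 'wx': 0.2323, 'wy': 0.0, 'wz': 0.0} dist 0.476
```

View pics/w1.png

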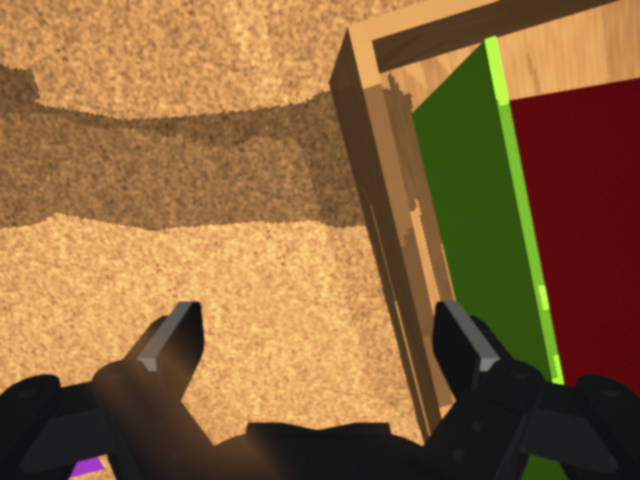

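Call:
{"name": "servo_tool", "arguments": {
  "targets": [
    {"x": -0.047, "y": -0.44, "z": 0.98, "wx": 0.232, "wy": 0, "wz": 0},
    {"x": -0.047, "y": -0.44, "z": 0.98, "wx": 0.232, "wy": 0, "wz": 0},
    {"x": -0.047, "y": -0.44, "z": 0.98, "wx": 0.232, "wy": 0, "wz": 0},
    {"x": -0.047, "y": -0.44, "z": 0.98, "wx": 0.232, "wy": 0, "wz": 0},
    {"x": -0.047, "y": -0.44, "z": 0.98, "wx": 0.232, "wy": 0, "wz": 0},
    {"x": -0.047, "y": -0.44, "z": 0.98, "wx": 0.232, "wy": 0, "wz": 0},
    {"x": -0.047, "y": -0.44, "z": 0.98, "wx": 0.232, "wy": 0, "wz": 0},
    {"x": -0.047, "y": -0.44, "z": 0.98, "wx": 0.232, "wy": 0, "wz": 0},
    {"x": -0.047, "y": -0.44, "z": 0.98, "wx": 0.232, "wy": 0, "wz": 0},
    {"x": -0.047, "y": -0.44, "z": 0.98, "wx": 0.232, "wy": 0, "wz": 0}
  ],
  "grip": 1,
  "squeeze": 35
}}

```text
clock: 2.5
position: [0.5081, 0.3113, 0.25]
tool_rot: [-1.657, 1.57, 2.869]
force: [0.2, -0.1, -0.2]
grip_width: 0.0855
```

```bash
python3 -c "
from h import *
bottle('wrist',(.519,.307),'w2')
plan((.5194,.3072,.25,-11.1),(.5194,.3072,.049,-11.1))"
```

```text
wrist cap 937
[0.5213 0.3089 0.1114] ext [0.5211 0.308  0.1111] [0.0256 0.0255 0.0117]
body 758 [0.5212 0.3073]
t 2.55 pos [0.5081 0.3114 0.2501] toolY yaw -10.74 q [-0.92  0.48  0.39  1.67 -0.21  1.03 -0.65] w 0.0856298118319209 F [ 0.4 -0.2  0.9]
(0.5194, 0.3072, 0.25, np.float64(-11.1)) {'x': 0.0002, 'y': 0.0296, 'z': 0.005, 'wx': 0.001, 'wy': -0.0, 'wz': 0.0} dist 0.012
(0.5194, 0.3072, 0.049, np.float64(-11.1)) {'x': 0.5027, 'y': 0.0297, 'z': 0.0051, 'wx': 0.001, 'wy': -0.0, 'wz': 0.0} dist 0.201
```

View pics/w2.png

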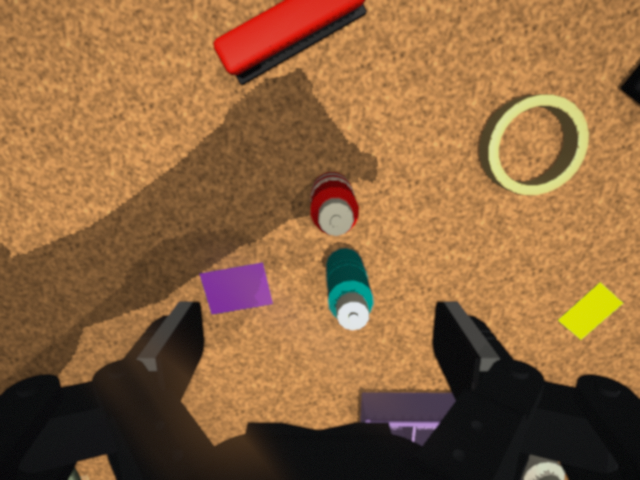

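Call:
{"name": "servo_tool", "arguments": {
  "targets": [
    {"x": 0.1, "y": 0.032, "z": 0.005, "wx": 0.001, "wy": 0, "wz": 0},
    {"x": 0.22, "y": 0.032, "z": 0.005, "wx": 0.001, "wy": 0, "wz": 0},
    {"x": 0.34, "y": 0.032, "z": 0.005, "wx": 0.001, "wy": 0, "wz": 0},
    {"x": 0.44, "y": 0.032, "z": 0.005, "wx": 0.001, "wy": 0, "wz": 0},
    {"x": 0.498, "y": 0.032, "z": 0.005, "wx": 0.001, "wy": 0, "wz": 0},
    {"x": 0.498, "y": 0.032, "z": 0.005, "wx": 0.001, "wy": 0, "wz": 0}
  ]
}}

```text
clock: 3.3
position: [0.5192, 0.307, 0.0496]
tool_rot: [-0.996, 1.568, -2.758]
force: [0.5, 0.1, 0.3]
grip_width: 0.0854
```

```bash
python3 -c "
from h import *
im,d=bot.grab_frame('scene'); 
c=cv2.resize(im[20:280,200:480],None,fx=2.1,fy=2.1,interpolation=cv2.INTER_CUBIC); save('s2',c)
plan((.5205,.3075,.051,-11.1),(.5205,.3075,.2,-11.1))"
```

```text
t 3.35 pos [0.52   0.3073 0.0509] toolY yaw -11.01 q [-0.82  0.75  0.28  1.79 -0.32  0.65 -0.54] w 0.08558717188371757 F [ 1.   1.  -0.3]
(0.5205, 0.3075, 0.051, np.float64(-11.1)) {'x': -0.0002, 'y': 0.0011, 'z': -0.0008, 'wx': 0.0003, 'wy': 0.0, 'wz': 0.0001} dist 0.001
(0.5205, 0.3075, 0.2, np.float64(-11.1)) {'x': -0.3727, 'y': 0.0007, 'z': -0.0008, 'wx': 0.0003, 'wy': 0.0, 'wz': 0.0001} dist 0.149
```

View pics/s2.png

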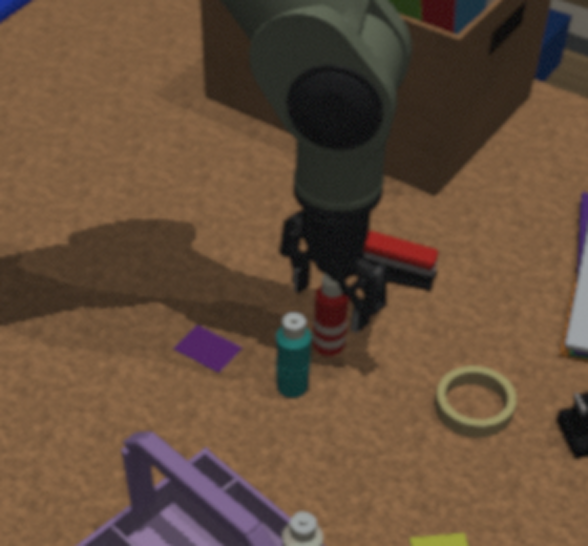

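Call:
{"name": "servo_tool", "arguments": {
  "targets": [
    {"x": 0, "y": 0.001, "z": 0, "wx": 0, "wy": 0, "wz": 0},
    {"x": 0, "y": 0.001, "z": 0, "wx": 0, "wy": 0, "wz": 0},
    {"x": 0, "y": 0.001, "z": 0, "wx": 0, "wy": 0, "wz": 0},
    {"x": 0, "y": 0.001, "z": 0, "wx": 0, "wy": 0, "wz": 0},
    {"x": 0, "y": 0.001, "z": 0, "wx": 0, "wy": 0, "wz": 0},
    {"x": 0, "y": 0.001, "z": 0, "wx": 0, "wy": 0, "wz": 0}
  ],
  "grip": -1,
  "squeeze": 35
}}

```text
clock: 4.1
position: [0.5208, 0.3075, 0.0518]
tool_rot: [-3.001, 1.57, 1.52]
force: [-1.9, -0.4, 7.3]
grip_width: 0.0393
```

```bash
python3 -c "
from h import *
plan((.5205,.3075,.2,-11.1),(.5335,.0283,.2,-11.1),(.5335,.0283,.15,-11.1))"
```

```text
t 4.1 pos [0.5208 0.3075 0.0518] toolY yaw -11.0 q [-0.82  0.75  0.28  1.79 -0.32  0.65 -0.54] w 0.03925563899865569 F [-1.9 -0.4  7.3]
(0.5205, 0.3075, 0.2, np.float64(-11.1)) {'x': -0.3704, 'y': -0.0008, 'z': -0.0001, 'wx': 0.0003, 'wy': -0.0001, 'wz': 0.0} dist 0.148
(0.5335, 0.0283, 0.2, np.float64(-11.1)) {'x': -0.371, 'y': 0.1643, 'z': 0.6789, 'wx': 0.0003, 'wy': -0.0001, 'wz': 0.0} dist 0.316
(0.5335, 0.0283, 0.15, np.float64(-11.1)) {'x': -0.246, 'y': 0.1643, 'z': 0.679, 'wx': 0.0003, 'wy': -0.0001, 'wz': 0.0} dist 0.296
```

Call:
{"name": "servo_tool", "arguments": {
  "targets": [
    {"x": -0.1, "y": 0, "z": 0, "wx": 0, "wy": 0, "wz": 0},
    {"x": -0.24, "y": 0, "z": 0, "wx": 0, "wy": 0, "wz": 0},
    {"x": -0.36, "y": 0.01, "z": 0.03, "wx": 0, "wy": 0, "wz": 0},
    {"x": -0.37, "y": 0.03, "z": 0.13, "wx": 0, "wy": 0, "wz": 0},
    {"x": -0.37, "y": 0.06, "z": 0.25, "wx": 0, "wy": 0, "wz": 0},
    {"x": -0.37, "y": 0.09, "z": 0.37, "wx": 0, "wy": 0, "wz": 0},
    {"x": -0.37, "y": 0.12, "z": 0.49, "wx": 0, "wy": 0, "wz": 0},
    {"x": -0.34, "y": 0.145, "z": 0.6, "wx": 0, "wy": 0, "wz": 0},
    {"x": -0.28, "y": 0.16, "z": 0.66, "wx": 0, "wy": 0, "wz": 0},
    {"x": -0.246, "y": 0.164, "z": 0.679, "wx": 0, "wy": 0, "wz": 0},
    {"x": -0.246, "y": 0.164, "z": 0.679, "wx": 0, "wy": 0, "wz": 0}
  ]
}}

```text
clock: 5.48
position: [0.533, 0.0285, 0.1495]
tool_rot: [-1.964, 1.569, 2.556]
force: [-0.9, -0.1, -1.2]
grip_width: 0.0391
```

```bash
cat >> h.py <<'E'
def caddy(cam,img=None):
    im,d,W=cloud(cam)
    if img: save(img,im)
    Z=W.reshape(-1,3); Z=Z[~np.isnan(Z[:,0])]
    m=(abs(Z[:,0]-.59)<.15)&(abs(Z[:,1]+.052)<.15)
    for n,lo,hi in(("rim",.044,.053),("bar",.173,.186)):
        p=Z[m&(Z[:,2]>lo)&(Z[:,2]<hi)]
        if len(p)>30: print(cam,n,len(p),[np.round(q,1) for q in cv2.minAreaRect((p[:,:2]*1000).astype(np.float32))],np.round(np.median(p,0),4))
    return im,d,W
E
python3 -c "
from h import *
caddy('wrist','w3'); caddy('top','t3'); 
plan((.5335,.0283,.15,-11.1),(.5335,.0283,.056,-11.1))
a=cv2.imread('pics/w3.png'); b=cv2.imread('pics/t3.png'); 
cv2.imwrite('pics/c3.png',np.vstack([cv2.resize(a,(600,450))[140:],cv2.resize(b[160:310,200:460],(600,290))]))"
```

```text
wrist rim 7413 [array([594.1, -49.9]), array([194.4, 203.1]), np.float64(79.0)] [0.6419 0.0244 0.0485]
wrist bar 5463 [array([555.4,  10.6]), array([ 44.3, 119.7]), np.float64(46.5)] [0.5397 0.0415 0.1815]
top rim 499 [array([590.1, -52.5]), array([192.8, 202.9]), np.float64(78.8)] [ 0.6247 -0.0986  0.0484]
top bar 370 [array([590.9, -52.7]), array([ 19.6, 160.6]), np.float64(79.0)] [ 0.6087 -0.0561  0.1784]
t 5.58 pos [0.5336 0.0294 0.1505] toolY yaw -10.93 q [-0.44  0.52  0.37  1.93 -0.27  0.74 -0.1 ] w 0.03934725862068105 F [ 0.1 -0.3 -0.3]
(0.5335, 0.0283, 0.15, np.float64(-11.1)) {'x': 0.0012, 'y': 0.0002, 'z': 0.0029, 'wx': 0.0005, 'wy': -0.0002, 'wz': -0.0} dist 0.001
(0.5335, 0.0283, 0.056, np.float64(-11.1)) {'x': 0.2362, 'y': 0.0001, 'z': 0.0032, 'wx': 0.0005, 'wy': -0.0002, 'wz': -0.0} dist 0.094
```

View pics/c3.png

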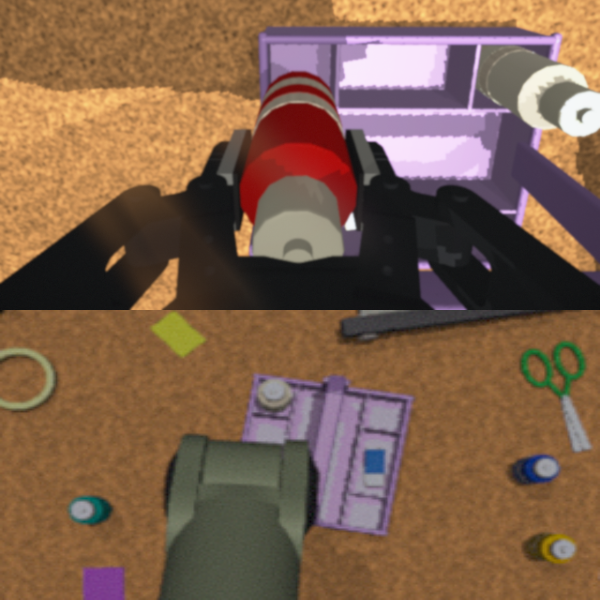

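```bash
cat >> h.py <<'E'
def edges(cam,c=(.5935,-.0515),a=-11.1):
    im,d,W=cloud(cam); Z=W.reshape(-1,3); Z=Z[~np.isnan(Z[:,0])]
    Z=Z[(Z[:,2]>.045)&(Z[:,2]<.0515)]; a=np.radians(a)
    L=(Z[:,:2]-c)@np.array([[np.cos(a),-np.sin(a)],[np.sin(a),np.cos(a)]])*1000
    L=L[(abs(L)<115).all(1)]
    for ax in(0,1):
        h,e=np.histogram(L[:,ax],np.arange(-110,111,2)); k=np.where(h>.35*np.sort(h)[-3])[0]
        print(cam,"xy"[ax],[(int(e[i]+1),int(h[i])) for i in k])
        x=L[:,ax]; o=sorted(x); print("  lo/hi 0.5%",np.round(np.percentile(x,[.5,99.5]),1),len(x))
E
python3 -c "
from h import *
edges('wrist')"
```

```text
wrist x [(-101, 129), (-99, 216), (-97, 205), (-95, 101), (-49, 115), (-47, 220), (45, 93), (47, 310), (49, 120), (53, 140), (55, 116), (57, 88), (89, 103), (91, 235), (95, 248), (97, 357), (99, 246), (101, 100)]
  lo/hi 0.5% [-100.9  100.8] 6886
wrist y [(43, 524), (91, 455), (93, 957), (95, 1035), (97, 777)]
  lo/hi 0.5% [-93.   97.9] 6886
```

Call:
{"name": "servo_tool", "arguments": {
  "targets": [
    {"x": 0, "y": 0.0035, "z": -0.002, "wx": 0.0005, "wy": 0, "wz": 0},
    {"x": 0.06, "y": 0.0035, "z": -0.002, "wx": 0.0005, "wy": 0, "wz": 0},
    {"x": 0.12, "y": 0.0035, "z": -0.002, "wx": 0.0005, "wy": 0, "wz": 0},
    {"x": 0.18, "y": 0.0035, "z": -0.002, "wx": 0.0005, "wy": 0, "wz": 0},
    {"x": 0.22, "y": 0.0035, "z": -0.002, "wx": 0.0005, "wy": 0, "wz": 0},
    {"x": 0.234, "y": 0.0035, "z": -0.002, "wx": 0.0005, "wy": 0, "wz": 0},
    {"x": 0.234, "y": 0.0035, "z": -0.002, "wx": 0.0005, "wy": 0, "wz": 0}
  ]
}}

```text
clock: 6.5
position: [0.5355, 0.0302, 0.0573]
tool_rot: [2.749, 1.569, 0.984]
force: [-0.1, 0.6, -0.2]
grip_width: 0.0391
```

```bash
python3 -c "
from h import *
plan((.5352,.0301,.057,-11.1),(.5352,.0301,.2,-11.1))"
```

```text
t 6.5 pos [0.5355 0.0302 0.0573] toolY yaw -11.1 q [-0.37  0.67  0.29  1.97 -0.35  0.55 -0.04] w 0.039056835993129924 F [-0.1  0.6 -0.2]
(0.5352, 0.0301, 0.057, np.float64(-11.1)) {'x': 0.0006, 'y': -0.0008, 'z': 0.0004, 'wx': 0.0, 'wy': -0.0003, 'wz': -0.0001} dist 0.0
(0.5352, 0.0301, 0.2, np.float64(-11.1)) {'x': -0.3569, 'y': -0.0005, 'z': -0.0002, 'wx': 0.0, 'wy': -0.0003, 'wz': -0.0001} dist 0.143
```

Release, then rise.

Call:
{"name": "servo_tool", "arguments": {
  "targets": [
    {"x": 0.002, "y": 0, "z": 0, "wx": 0, "wy": 0, "wz": 0},
    {"x": 0.002, "y": 0, "z": 0, "wx": 0, "wy": 0, "wz": 0},
    {"x": 0, "y": 0, "z": 0, "wx": 0, "wy": 0, "wz": 0},
    {"x": 0, "y": 0, "z": 0, "wx": 0, "wy": 0, "wz": 0},
    {"x": -0.06, "y": 0, "z": 0, "wx": 0, "wy": 0, "wz": 0},
    {"x": -0.2, "y": 0, "z": 0, "wx": 0, "wy": 0, "wz": 0},
    {"x": -0.36, "y": 0, "z": 0, "wx": 0, "wy": 0, "wz": 0},
    {"x": -0.45, "y": 0, "z": 0, "wx": 0, "wy": 0, "wz": 0},
    {"x": -0.45, "y": 0, "z": 0, "wx": 0, "wy": 0, "wz": 0}
  ],
  "grip": 0.5
}}

```text
clock: 7.62
position: [0.5365, 0.0301, 0.2399]
tool_rot: [2.225, 1.565, 0.461]
force: [-0.0, 0.1, -0.5]
grip_width: 0.0638
```

```bash
python3 -c "
from h import *
bottle('wrist',(.535,.030),zmin=.055); 
plan((.5632,-.3098,.25,-101.1),(.5632,-.3098,.25,-56.1),(.4525,-.3248,.25,-56.1),(.4525,-.3248,.25,-11.1))"
```

```text
wrist cap 1064
[0.5366 0.0322 0.1154] ext [0.5363 0.0307 0.1131] [0.0252 0.0254 0.016 ]
body 299 [0.5361 0.0301]
t 7.67 pos [0.5357 0.0302 0.2381] toolY yaw -11.07 q [-0.49  0.4   0.44  1.85 -0.21  0.94 -0.16] w 0.06411254761628608 F [-0.5 -0.3 -1.8]
(0.5632, -0.3098, 0.25, np.float64(-101.1)) {'x': -0.0314, 'y': 0.2309, 'z': 0.8209, 'wx': 0.2501, 'wy': -0.0006, 'wz': 0.0} dist 0.341
(0.5632, -0.3098, 0.25, np.float64(-56.1)) {'x': -0.0314, 'y': 0.2309, 'z': 0.8209, 'wx': 0.1251, 'wy': -0.0006, 'wz': -0.0002} dist 0.341
(0.4525, -0.3248, 0.25, np.float64(-56.1)) {'x': -0.0323, 'y': -0.0335, 'z': 0.9109, 'wx': 0.1251, 'wy': -0.0006, 'wz': -0.0002} dist 0.365
(0.4525, -0.3248, 0.25, np.float64(-11.1)) {'x': -0.0323, 'y': -0.0335, 'z': 0.9109, 'wx': 0.0001, 'wy': -0.0004, 'wz': -0.0004} dist 0.365
```

Call:
{"name": "servo_tool", "arguments": {
  "targets": [
    {"x": -0.04, "y": 0.03, "z": 0.1, "wx": 0.028, "wy": 0, "wz": 0},
    {"x": -0.04, "y": 0.06, "z": 0.2, "wx": 0.056, "wy": 0, "wz": 0},
    {"x": -0.04, "y": 0.09, "z": 0.3, "wx": 0.085, "wy": 0, "wz": 0},
    {"x": -0.04, "y": 0.12, "z": 0.4, "wx": 0.113, "wy": 0, "wz": 0},
    {"x": -0.04, "y": 0.145, "z": 0.5, "wx": 0.141, "wy": 0, "wz": 0},
    {"x": -0.04, "y": 0.17, "z": 0.6, "wx": 0.17, "wy": 0, "wz": 0},
    {"x": -0.04, "y": 0.2, "z": 0.7, "wx": 0.198, "wy": 0, "wz": 0},
    {"x": -0.035, "y": 0.22, "z": 0.78, "wx": 0.226, "wy": 0, "wz": 0},
    {"x": -0.031, "y": 0.231, "z": 0.82, "wx": 0.25, "wy": 0, "wz": 0},
    {"x": -0.031, "y": 0.231, "z": 0.82, "wx": 0.25, "wy": 0, "wz": 0},
    {"x": -0.031, "y": 0.231, "z": 0.82, "wx": 0.25, "wy": 0, "wz": 0}
  ],
  "grip": 1
}}

```text
clock: 9.05
position: [0.5632, -0.3086, 0.249]
tool_rot: [-1.939, 1.567, 1.013]
force: [-0.1, 0.9, 0.3]
grip_width: 0.0853
```

```bash
python3 -c "
from h import *
bottle('wrist',(.564,-.310)); 
im,d=bot.grab_frame('scene'); save('s4',cv2.resize(im[150:450,40:340],None,fx=1.9,fy=1.9,interpolation=cv2.INTER_CUBIC))
plan((.5632,-.3098,.25,-101.1),(.5632,-.3098,.051,-101.1))"
```

```text
wrist cap 949
[ 0.5664 -0.3093  0.1115] ext [ 0.5652 -0.3089  0.111 ] [0.0257 0.0253 0.0118]
body 728 [ 0.5649 -0.3089]
t 9.15 pos [ 0.5635 -0.3085  0.2496] toolY yaw -100.9 q [-0.09  0.67  0.83  1.56 -0.53  1.14 -0.9 ] w 0.08569022688490038 F [0.6 0.2 0.5]
(0.5632, -0.3098, 0.25, np.float64(-101.1)) {'x': -0.001, 'y': 0.0033, 'z': 0.0001, 'wx': 0.0006, 'wy': -0.0004, 'wz': 0.0005} dist 0.001
(0.5632, -0.3098, 0.051, np.float64(-101.1)) {'x': 0.4965, 'y': 0.005, 'z': 0.0012, 'wx': 0.0006, 'wy': -0.0004, 'wz': 0.0005} dist 0.199
```

View pics/s4.png

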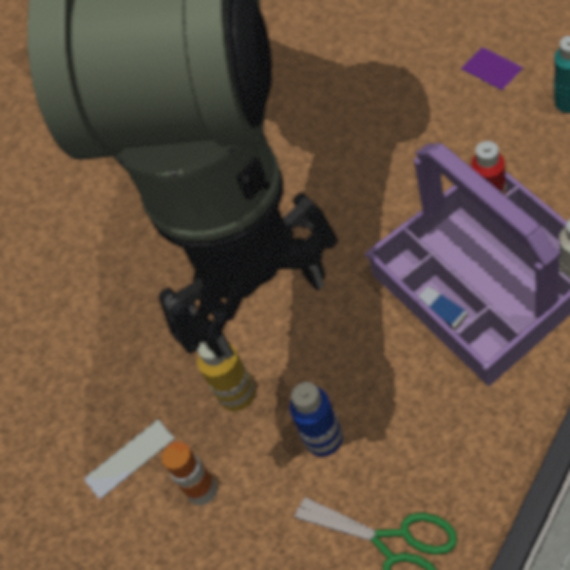

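Call:
{"name": "servo_tool", "arguments": {
  "targets": [
    {"x": 0.1, "y": 0.002, "z": -0.002, "wx": 0, "wy": 0, "wz": 0},
    {"x": 0.22, "y": 0.002, "z": -0.002, "wx": 0, "wy": 0, "wz": 0},
    {"x": 0.34, "y": 0.002, "z": -0.002, "wx": 0, "wy": 0, "wz": 0},
    {"x": 0.44, "y": 0.002, "z": -0.002, "wx": 0, "wy": 0, "wz": 0},
    {"x": 0.487, "y": 0.002, "z": -0.002, "wx": 0, "wy": 0, "wz": 0},
    {"x": 0.487, "y": 0.002, "z": -0.002, "wx": 0, "wy": 0, "wz": 0},
    {"x": 0.487, "y": 0.002, "z": -0.002, "wx": 0, "wy": 0, "wz": 0}
  ]
}}

```text
clock: 10.02
position: [0.5654, -0.3093, 0.0564]
tool_rot: [-2.55, 1.566, 0.401]
force: [0.2, 0.4, 0.8]
grip_width: 0.0852
```

Call:
{"name": "servo_tool", "arguments": {
  "targets": [
    {"x": 0, "y": 0, "z": 0, "wx": 0, "wy": 0, "wz": 0},
    {"x": 0, "y": 0, "z": 0, "wx": 0, "wy": 0, "wz": 0},
    {"x": 0, "y": 0, "z": 0, "wx": 0, "wy": 0, "wz": 0},
    {"x": 0, "y": 0, "z": 0, "wx": 0, "wy": 0, "wz": 0},
    {"x": 0, "y": 0, "z": 0, "wx": 0, "wy": 0, "wz": 0}
  ],
  "grip": -1,
  "squeeze": 35
}}

```text
clock: 10.65
position: [0.5657, -0.3094, 0.0571]
tool_rot: [-2.641, 1.565, 0.311]
force: [-0.2, 1.9, 8.6]
grip_width: 0.0393
```

```bash
python3 -c "
from h import *
plan((.5652,-.309,.23,-101.1),(.6522,-.1315,.23,-11.1),(.6522,-.1315,.17,-11.1))"
```

```text
t 10.65 pos [ 0.5657 -0.3094  0.0571] toolY yaw -100.87 q [ 0.01  0.88  0.65  1.69 -0.71  0.81 -0.77] w 0.03934475597432018 F [-0.2  1.9  8.6]
(0.5652, -0.309, 0.23, np.float64(-101.1)) {'x': -0.4322, 'y': -0.002, 'z': -0.0007, 'wx': 0.0006, 'wy': -0.0008, 'wz': 0.0004} dist 0.173
(0.6522, -0.1315, 0.23, np.float64(-11.1)) {'x': -0.4303, 'y': -0.4788, 'z': -0.1307, 'wx': -0.2494, 'wy': -0.001, 'wz': -0.0003} dist 0.263
(0.6522, -0.1315, 0.17, np.float64(-11.1)) {'x': -0.2803, 'y': -0.4784, 'z': -0.1299, 'wx': -0.2494, 'wy': -0.001, 'wz': -0.0003} dist 0.228
```

Call:
{"name": "servo_tool", "arguments": {
  "targets": [
    {"x": -0.1, "y": 0, "z": 0, "wx": 0, "wy": 0, "wz": 0},
    {"x": -0.24, "y": 0, "z": 0, "wx": -0.01, "wy": 0, "wz": 0},
    {"x": -0.36, "y": -0.03, "z": -0.01, "wx": -0.035, "wy": 0, "wz": 0},
    {"x": -0.43, "y": -0.09, "z": -0.03, "wx": -0.063, "wy": 0, "wz": 0},
    {"x": -0.43, "y": -0.17, "z": -0.05, "wx": -0.09, "wy": 0, "wz": 0},
    {"x": -0.43, "y": -0.25, "z": -0.07, "wx": -0.118, "wy": 0, "wz": 0},
    {"x": -0.43, "y": -0.33, "z": -0.09, "wx": -0.146, "wy": 0, "wz": 0},
    {"x": -0.43, "y": -0.4, "z": -0.11, "wx": -0.174, "wy": 0, "wz": 0},
    {"x": -0.43, "y": -0.45, "z": -0.125, "wx": -0.202, "wy": 0, "wz": 0},
    {"x": -0.4, "y": -0.475, "z": -0.13, "wx": -0.23, "wy": 0, "wz": 0},
    {"x": -0.36, "y": -0.479, "z": -0.13, "wx": -0.249, "wy": 0, "wz": 0},
    {"x": -0.36, "y": -0.479, "z": -0.13, "wx": -0.249, "wy": 0, "wz": 0}
  ]
}}

```text
clock: 12.15
position: [0.6515, -0.1312, 0.2011]
tool_rot: [2.309, 1.567, 0.542]
force: [-0.1, -0.7, -0.9]
grip_width: 0.0389
```

```bash
python3 -c "
from h import *
edges('wrist',(.5937,-.0507)); edges('top',(.5937,-.0507))
plan((.6522,-.1315,.1,-11.1),(.6522,-.1315,.0625,-11.1))"
```

```text
wrist x [(-99, 396), (-97, 550), (-95, 465), (-47, 421), (47, 328), (49, 222), (95, 198), (97, 511), (99, 502), (101, 347)]
  lo/hi 0.5% [-100.8  101.3] 8301
wrist y [(-95, 401), (-93, 505), (-91, 436), (-45, 210), (-43, 711), (-41, 283), (41, 916), (43, 538)]
  lo/hi 0.5% [-96.6  78. ] 8301
top x [(-105, 8), (-103, 16), (-101, 19), (-99, 10), (-51, 10), (43, 10), (45, 9), (93, 14), (95, 14), (97, 19)]
  lo/hi 0.5% [-104.6   97.9] 291
top y [(39, 24), (41, 30), (89, 40), (91, 39), (93, 34)]
  lo/hi 0.5% [-26.4  93.9] 291
t 12.25 pos [ 0.6521 -0.1318  0.2024] toolY yaw -11.44 q [-0.13  0.65  0.39  1.53 -0.28  1.01  0.14] w 0.03906709800036709 F [ 0.3  0.6 -0.9]
(0.6522, -0.1315, 0.1, np.float64(-11.1)) {'x': 0.2561, 'y': -0.0013, 'z': -0.0001, 'wx': -0.0009, 'wy': -0.0004, 'wz': -0.0008} dist 0.102
(0.6522, -0.1315, 0.0625, np.float64(-11.1)) {'x': 0.3498, 'y': -0.0018, 'z': 0.0002, 'wx': -0.0009, 'wy': -0.0004, 'wz': -0.0008} dist 0.14
```

Call:
{"name": "servo_tool", "arguments": {
  "targets": [
    {"x": 0.06, "y": 0, "z": 0, "wx": -0.001, "wy": 0, "wz": -0.001},
    {"x": 0.14, "y": 0, "z": 0, "wx": -0.001, "wy": 0, "wz": -0.001},
    {"x": 0.21, "y": 0, "z": 0, "wx": -0.001, "wy": 0, "wz": -0.001},
    {"x": 0.27, "y": 0, "z": 0, "wx": -0.001, "wy": 0, "wz": -0.001},
    {"x": 0.31, "y": 0, "z": 0, "wx": -0.001, "wy": 0, "wz": -0.001},
    {"x": 0.335, "y": 0, "z": 0, "wx": -0.001, "wy": 0, "wz": -0.001},
    {"x": 0.349, "y": 0, "z": 0, "wx": -0.001, "wy": 0, "wz": -0.001},
    {"x": 0.349, "y": 0, "z": 0, "wx": -0.001, "wy": 0, "wz": -0.001}
  ]
}}

```text
clock: 13.25
position: [0.653, -0.1316, 0.0629]
tool_rot: [-2.81, 1.568, 1.709]
force: [-0.5, -0.1, -0.2]
grip_width: 0.039
```

```bash
python3 -c "
from h import *
plan((.6522,-.1315,.0625,-11.1))"
```

```text
t 13.25 pos [ 0.653  -0.1316  0.0629] toolY yaw -11.09 q [-0.09  0.82  0.32  1.61 -0.34  0.77  0.19] w 0.03898516364297175 F [-0.5 -0.1 -0.2]
(0.6522, -0.1315, 0.0625, np.float64(-11.1)) {'x': 0.0011, 'y': -0.0019, 'z': 0.0001, 'wx': 0.0, 'wy': -0.0004, 'wz': 0.0001} dist 0.001
```

Call:
{"name": "servo_tool", "arguments": {
  "targets": [
    {"x": 0.003, "y": -0.001, "z": 0, "wx": 0, "wy": 0, "wz": 0},
    {"x": 0.003, "y": -0.001, "z": 0, "wx": 0, "wy": 0, "wz": 0},
    {"x": 0, "y": -0.001, "z": 0, "wx": 0, "wy": 0, "wz": 0},
    {"x": 0, "y": -0.001, "z": 0, "wx": 0, "wy": 0, "wz": 0},
    {"x": -0.06, "y": 0, "z": 0, "wx": 0, "wy": 0, "wz": 0},
    {"x": -0.2, "y": 0, "z": 0, "wx": 0, "wy": 0, "wz": 0},
    {"x": -0.36, "y": 0, "z": 0, "wx": 0, "wy": 0, "wz": 0},
    {"x": -0.45, "y": 0, "z": 0, "wx": 0, "wy": 0, "wz": 0},
    {"x": -0.45, "y": 0, "z": 0, "wx": 0, "wy": 0, "wz": 0}
  ],
  "grip": 0.5
}}

```text
clock: 14.38
position: [0.6542, -0.1325, 0.2461]
tool_rot: [2.227, 1.566, 0.463]
force: [0.6, 0.6, -0.0]
grip_width: 0.0639
```

```bash
python3 -c "
from h import *
bottle('wrist',(.6525,-.1315),zmin=.055)
plan((.4525,-.3245,.25,-56.1),(.4525,-.3245,.25,-11.1))"
```

```text
wrist cap 1026
[ 0.6541 -0.131   0.1154] ext [ 0.6538 -0.1324  0.1129] [0.0254 0.0253 0.0157]
body 291 [ 0.6535 -0.133 ]
t 14.43 pos [ 0.6534 -0.1321  0.244 ] toolY yaw -11.08 q [-0.14  0.61  0.41  1.48 -0.26  1.1   0.13] w 0.06435182112322453 F [-0.   0.  -0.5]
(0.4525, -0.3245, 0.25, np.float64(-56.1)) {'x': -0.0172, 'y': -0.4004, 'z': 0.5684, 'wx': 0.1251, 'wy': -0.0005, 'wz': 0.0} dist 0.278
(0.4525, -0.3245, 0.25, np.float64(-11.1)) {'x': -0.0172, 'y': -0.4004, 'z': 0.5684, 'wx': 0.0001, 'wy': -0.0005, 'wz': -0.0002} dist 0.278
```

Call:
{"name": "servo_tool", "arguments": {
  "targets": [
    {"x": -0.017, "y": -0.05, "z": 0.07, "wx": 0, "wy": 0, "wz": 0},
    {"x": -0.017, "y": -0.13, "z": 0.19, "wx": 0, "wy": 0, "wz": 0},
    {"x": -0.017, "y": -0.21, "z": 0.31, "wx": 0, "wy": 0, "wz": 0},
    {"x": -0.017, "y": -0.3, "z": 0.43, "wx": 0, "wy": 0, "wz": 0},
    {"x": -0.017, "y": -0.37, "z": 0.53, "wx": 0, "wy": 0, "wz": 0},
    {"x": -0.017, "y": -0.4, "z": 0.568, "wx": 0, "wy": 0, "wz": 0},
    {"x": -0.017, "y": -0.4, "z": 0.568, "wx": 0, "wy": 0, "wz": 0}
  ],
  "grip": 1
}}

```text
clock: 15.3
position: [0.452, -0.3247, 0.2492]
tool_rot: [3.131, 1.567, 1.365]
force: [0.3, 0.2, 0.0]
grip_width: 0.0849
```

```bash
python3 -c "
from h import *
bottle('wrist',(.4525,-.3245))
plan((.4525,-.3245,.25,-11.1),(.4525,-.3245,.055,-11.1))"
```

```text
wrist cap 936
[ 0.4535 -0.323   0.1114] ext [ 0.4534 -0.3238  0.1111] [0.0251 0.0254 0.012 ]
body 724 [ 0.4532 -0.3247]
t 15.35 pos [ 0.4531 -0.3237  0.2492] toolY yaw -11.06 q [ 0.18  0.43  0.46  1.78 -0.22  0.99  0.54] w 0.08541750403541722 F [-0.2  0.1  1.3]
(0.4525, -0.3245, 0.25, np.float64(-11.1)) {'x': -0.0019, 'y': -0.001, 'z': 0.0023, 'wx': 0.0001, 'wy': -0.0006, 'wz': -0.0001} dist 0.001
(0.4525, -0.3245, 0.055, np.float64(-11.1)) {'x': 0.4856, 'y': -0.0012, 'z': 0.0041, 'wx': 0.0001, 'wy': -0.0006, 'wz': -0.0001} dist 0.194
```

Call:
{"name": "servo_tool", "arguments": {
  "targets": [
    {"x": 0.1, "y": 0, "z": 0.003, "wx": 0, "wy": 0, "wz": 0},
    {"x": 0.22, "y": 0, "z": 0.003, "wx": 0, "wy": 0, "wz": 0},
    {"x": 0.34, "y": 0, "z": 0.003, "wx": 0, "wy": 0, "wz": 0},
    {"x": 0.44, "y": 0, "z": 0.003, "wx": 0, "wy": 0, "wz": 0},
    {"x": 0.485, "y": 0, "z": 0.003, "wx": 0, "wy": 0, "wz": 0},
    {"x": 0.485, "y": 0, "z": 0.003, "wx": 0, "wy": 0, "wz": 0},
    {"x": 0.485, "y": 0, "z": 0.003, "wx": 0, "wy": 0, "wz": 0}
  ]
}}

```text
clock: 16.23
position: [0.4539, -0.3244, 0.0565]
tool_rot: [2.593, 1.567, 0.83]
force: [0.2, -0.4, 0.1]
grip_width: 0.0855
```

Call:
{"name": "servo_tool", "arguments": {
  "targets": [
    {"x": 0, "y": 0, "z": 0, "wx": 0, "wy": 0, "wz": 0},
    {"x": 0, "y": 0, "z": 0, "wx": 0, "wy": 0, "wz": 0},
    {"x": 0, "y": 0, "z": 0, "wx": 0, "wy": 0, "wz": 0},
    {"x": 0, "y": 0, "z": 0, "wx": 0, "wy": 0, "wz": 0},
    {"x": 0, "y": 0, "z": 0, "wx": 0, "wy": 0, "wz": 0}
  ],
  "grip": -1,
  "squeeze": 35
}}

```text
clock: 16.85
position: [0.4541, -0.3246, 0.0571]
tool_rot: [2.431, 1.567, 0.667]
force: [-2.5, 1.1, 9.8]
grip_width: 0.0391
```

```bash
python3 -c "
from h import *
plan((.453,-.324,.2,-11.1),(.509,-.1033,.2,-11.1))"
```

```text
t 16.85 pos [ 0.4541 -0.3246  0.0571] toolY yaw -11.06 q [ 0.29  0.69  0.32  1.92 -0.38  0.59  0.66] w 0.039073632652601165 F [-2.5  1.1  9.8]
(0.453, -0.324, 0.2, np.float64(-11.1)) {'x': -0.3572, 'y': -0.0019, 'z': -0.0021, 'wx': 0.0001, 'wy': -0.0005, 'wz': -0.0004} dist 0.143
(0.509, -0.1033, 0.2, np.float64(-11.1)) {'x': -0.3553, 'y': 0.0296, 'z': -0.5705, 'wx': 0.0001, 'wy': -0.0005, 'wz': -0.0004} dist 0.269
```

Call:
{"name": "servo_tool", "arguments": {
  "targets": [
    {"x": -0.1, "y": 0, "z": 0, "wx": 0, "wy": 0, "wz": 0},
    {"x": -0.24, "y": 0, "z": -0.01, "wx": 0, "wy": 0, "wz": 0},
    {"x": -0.34, "y": 0.005, "z": -0.08, "wx": 0, "wy": 0, "wz": 0},
    {"x": -0.355, "y": 0.01, "z": -0.19, "wx": 0, "wy": 0, "wz": 0},
    {"x": -0.355, "y": 0.015, "z": -0.31, "wx": 0, "wy": 0, "wz": 0},
    {"x": -0.355, "y": 0.022, "z": -0.43, "wx": 0, "wy": 0, "wz": 0},
    {"x": -0.355, "y": 0.027, "z": -0.53, "wx": 0, "wy": 0, "wz": 0},
    {"x": -0.355, "y": 0.0295, "z": -0.57, "wx": 0, "wy": 0, "wz": 0},
    {"x": -0.355, "y": 0.0295, "z": -0.57, "wx": 0, "wy": 0, "wz": 0}
  ]
}}

```text
clock: 17.98
position: [0.509, -0.1031, 0.1999]
tool_rot: [2.43, 1.567, 0.668]
force: [0.3, -1.5, -0.5]
grip_width: 0.0389
```

```bash
python3 -c "
from h import *
edges('wrist',(.5937,-.0507))
plan((.509,-.1034,.2,-11.1),(.509,-.1034,.0625,-11.1))"
```

```text
wrist x [(-101, 330), (-99, 500), (-97, 515), (-95, 195), (-49, 222), (-47, 331), (47, 421), (55, 175), (95, 331), (97, 354), (99, 266)]
  lo/hi 0.5% [-101.3  100.6] 7812
wrist y [(-95, 335), (-93, 409), (-91, 386), (-45, 241), (-43, 677), (-41, 342), (41, 798), (43, 670)]
  lo/hi 0.5% [-96.6  78. ] 7812
t 18.02 pos [ 0.5087 -0.1042  0.1999] toolY yaw -11.07 q [-0.24  0.42  0.43  1.93 -0.24  0.84  0.13] w 0.03907998640253416 F [ 0.1  0.  -1.2]
(0.509, -0.1034, 0.2, np.float64(-11.1)) {'x': -0.0002, 'y': 0.0003, 'z': -0.0021, 'wx': 0.0001, 'wy': -0.0004, 'wz': -0.0004} dist 0.001
(0.509, -0.1034, 0.0625, np.float64(-11.1)) {'x': 0.3435, 'y': -0.0006, 'z': -0.0012, 'wx': 0.0001, 'wy': -0.0004, 'wz': -0.0004} dist 0.137
```

Call:
{"name": "servo_tool", "arguments": {
  "targets": [
    {"x": 0.06, "y": 0, "z": -0.002, "wx": 0, "wy": 0, "wz": 0},
    {"x": 0.14, "y": 0, "z": -0.002, "wx": 0, "wy": 0, "wz": 0},
    {"x": 0.21, "y": 0, "z": -0.002, "wx": 0, "wy": 0, "wz": 0},
    {"x": 0.27, "y": 0, "z": -0.002, "wx": 0, "wy": 0, "wz": 0},
    {"x": 0.31, "y": 0, "z": -0.002, "wx": 0, "wy": 0, "wz": 0},
    {"x": 0.33, "y": 0, "z": -0.002, "wx": 0, "wy": 0, "wz": 0},
    {"x": 0.343, "y": 0, "z": -0.002, "wx": 0, "wy": 0, "wz": 0},
    {"x": 0.343, "y": 0, "z": -0.002, "wx": 0, "wy": 0, "wz": 0}
  ]
}}

```text
clock: 19.02
position: [0.5095, -0.1032, 0.0629]
tool_rot: [2.302, 1.567, 0.538]
force: [0.3, 0.0, -1.1]
grip_width: 0.0391
```

```bash
python3 -c "
from h import *
plan((.509,-.1034,.0625,-11.1))"
```

```text
t 19.02 pos [ 0.5095 -0.1032  0.0629] toolY yaw -11.08 q [-0.14  0.64  0.31  2.02 -0.37  0.54  0.24] w 0.03905497570654012 F [ 0.3  0.  -1.1]
(0.509, -0.1034, 0.0625, np.float64(-11.1)) {'x': 0.001, 'y': -0.001, 'z': 0.0006, 'wx': 0.0001, 'wy': -0.0004, 'wz': -0.0005} dist 0.001
```

Call:
{"name": "servo_tool", "arguments": {
  "targets": [
    {"x": 0.003, "y": 0, "z": 0, "wx": 0, "wy": 0, "wz": 0},
    {"x": 0.003, "y": 0, "z": 0, "wx": 0, "wy": 0, "wz": 0},
    {"x": 0, "y": 0, "z": 0, "wx": 0, "wy": 0, "wz": 0},
    {"x": 0, "y": 0, "z": 0, "wx": 0, "wy": 0, "wz": 0},
    {"x": -0.06, "y": 0, "z": 0, "wx": 0, "wy": 0, "wz": 0},
    {"x": -0.2, "y": 0, "z": 0, "wx": 0, "wy": 0, "wz": 0},
    {"x": -0.36, "y": 0, "z": 0, "wx": 0, "wy": 0, "wz": 0},
    {"x": -0.5, "y": 0, "z": 0, "wx": 0, "wy": 0, "wz": 0},
    {"x": -0.58, "y": 0, "z": 0, "wx": 0, "wy": 0, "wz": 0},
    {"x": -0.58, "y": 0, "z": 0, "wx": 0, "wy": 0, "wz": 0}
  ],
  "grip": 0.5
}}

```text
clock: 20.27
position: [0.5094, -0.1039, 0.2971]
tool_rot: [2.073, 1.563, 0.309]
force: [-0.1, 0.1, -0.9]
grip_width: 0.0642
```

```bash
python3 -c "
from h import *
bottle('wrist',(.509,-.1034),zmin=.055); edges('wrist',(.5937,-.0507))
plan((.5937,-.0507,.34,78.9),(.5937,-.0507,.25,78.9))"
```

```text
wrist cap 745
[ 0.5091 -0.1017  0.1154] ext [ 0.509  -0.1029  0.113 ] [0.0252 0.0255 0.0157]
body 188 [ 0.5087 -0.1035]
wrist x [(-101, 257), (-99, 363), (-97, 369), (-95, 139), (-49, 175), (-47, 234), (45, 113), (47, 270), (49, 108), (55, 105), (95, 162), (97, 216), (99, 175)]
  lo/hi 0.5% [-101.4  100.4] 6135
wrist y [(-95, 233), (-93, 288), (-91, 214), (-43, 405), (-41, 216), (41, 448), (43, 369), (91, 482), (93, 438), (95, 364)]
  lo/hi 0.5% [-96.4  95.8] 6135
t 20.38 pos [ 0.5084 -0.1035  0.2945] toolY yaw -11.06 q [-0.3   0.31  0.5   1.82 -0.17  1.05  0.07] w 0.0636397585521567 F [ 0.6 -0.1  0.1]
(0.5937, -0.0507, 0.34, np.float64(78.9)) {'x': -0.1128, 'y': 0.1843, 'z': -0.1708, 'wx': -0.2499, 'wy': -0.0, 'wz': -0.0007} dist 0.11
(0.5937, -0.0507, 0.25, np.float64(78.9)) {'x': 0.1122, 'y': 0.1837, 'z': -0.1702, 'wx': -0.2499, 'wy': -0.0, 'wz': -0.0007} dist 0.11
```

Call:
{"name": "servo_tool", "arguments": {
  "targets": [
    {"x": -0.02, "y": 0.02, "z": -0.02, "wx": -0.028, "wy": 0, "wz": 0},
    {"x": -0.05, "y": 0.04, "z": -0.04, "wx": -0.056, "wy": 0, "wz": 0},
    {"x": -0.05, "y": 0.06, "z": -0.06, "wx": -0.085, "wy": 0, "wz": 0},
    {"x": -0.05, "y": 0.085, "z": -0.08, "wx": -0.113, "wy": 0, "wz": 0},
    {"x": -0.05, "y": 0.11, "z": -0.1, "wx": -0.141, "wy": 0, "wz": 0},
    {"x": -0.05, "y": 0.13, "z": -0.12, "wx": -0.17, "wy": 0, "wz": 0},
    {"x": -0.05, "y": 0.15, "z": -0.14, "wx": -0.198, "wy": 0, "wz": 0},
    {"x": -0.05, "y": 0.17, "z": -0.16, "wx": -0.226, "wy": 0, "wz": 0},
    {"x": -0.05, "y": 0.184, "z": -0.17, "wx": -0.25, "wy": 0, "wz": 0},
    {"x": -0.05, "y": 0.184, "z": -0.17, "wx": -0.25, "wy": 0, "wz": 0},
    {"x": -0.05, "y": 0.184, "z": -0.17, "wx": -0.25, "wy": 0, "wz": 0}
  ],
  "grip": 1
}}

```text
clock: 21.75
position: [0.5932, -0.0513, 0.3141]
tool_rot: [1.06, 1.568, 0.863]
force: [-0.0, -0.4, 0.4]
grip_width: 0.0849
```

```bash
python3 -c "
from h import *
im,d,W=cloud('wrist'); save('w8',im); Z=W.reshape(-1,3)
m=(Z[:,2]>.174)&(Z[:,2]<.19)&(abs(Z[:,0]-.594)<.14)&(abs(Z[:,1]+.05)<.14)
p=Z[m]; a=np.radians(-11.1); L=(p[:,:2]-[.5937,-.0507])@np.array([[np.cos(a),-np.sin(a)],[np.sin(a),np.cos(a)]])*1000
L=L[(abs(L)<115).all(1)]
print(len(L),'x',np.percentile(L[:,0],[1,50,99]),'z',np.median(p[:,2]))
q=L[abs(L[:,1])<20]; q=q[abs(q[:,0])<60]; print('bar y',np.percentile(q[:,1],[1,50,99]),'slope',np.degrees(np.polyfit(q[:,0],q[:,1],1)[0]))
plan((.5937,-.0507,.3,78.9),(.5937,-.0507,.151,78.9))"
```

```text
5594 x [-77.56412617  -9.77453436  76.17496578] z 0.17821729029071284
bar y [-10.31132849  -0.5466499    9.32362999] slope 0.13785092684329509
t 21.8 pos [ 0.5932 -0.0512  0.3144] toolY yaw 78.75 q [-0.12  0.4   0.15  1.59 -0.07  1.16  1.42] w 0.08525708420065047 F [-0.   0.4 -0.5]
(0.5937, -0.0507, 0.3, np.float64(78.9)) {'x': 0.036, 'y': 0.0014, 'z': 0.0008, 'wx': -0.0004, 'wy': 0.0003, 'wz': -0.0004} dist 0.014
(0.5937, -0.0507, 0.151, np.float64(78.9)) {'x': 0.4085, 'y': 0.0004, 'z': 0.0002, 'wx': -0.0004, 'wy': 0.0003, 'wz': -0.0004} dist 0.163
```

View pics/w8.png

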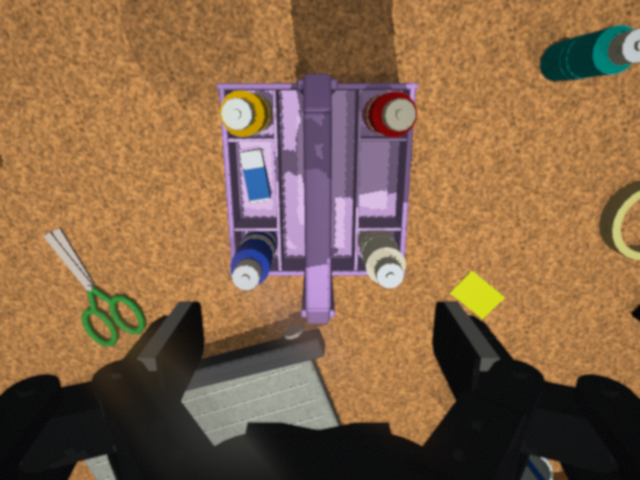

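Call:
{"name": "servo_tool", "arguments": {
  "targets": [
    {"x": 0.1, "y": -0.001, "z": 0, "wx": 0, "wy": 0, "wz": 0},
    {"x": 0.2, "y": -0.001, "z": 0, "wx": 0, "wy": 0, "wz": 0},
    {"x": 0.3, "y": -0.001, "z": 0, "wx": 0, "wy": 0, "wz": 0},
    {"x": 0.37, "y": -0.001, "z": 0, "wx": 0, "wy": 0, "wz": 0},
    {"x": 0.41, "y": -0.001, "z": 0, "wx": 0, "wy": 0, "wz": 0},
    {"x": 0.41, "y": -0.001, "z": 0, "wx": 0, "wy": 0, "wz": 0},
    {"x": 0.41, "y": -0.001, "z": 0, "wx": 0, "wy": 0, "wz": 0}
  ]
}}

```text
clock: 22.68
position: [0.5941, -0.0513, 0.1515]
tool_rot: [0.721, 1.566, 0.524]
force: [0.6, -0.0, 0.0]
grip_width: 0.0854
```

Call:
{"name": "servo_tool", "arguments": {
  "targets": [
    {"x": 0, "y": 0, "z": 0, "wx": 0, "wy": 0, "wz": 0},
    {"x": 0, "y": 0, "z": 0, "wx": 0, "wy": 0, "wz": 0},
    {"x": 0, "y": 0, "z": 0, "wx": 0, "wy": 0, "wz": 0},
    {"x": 0, "y": 0, "z": 0, "wx": 0, "wy": 0, "wz": 0},
    {"x": 0, "y": 0, "z": 0, "wx": 0, "wy": 0, "wz": 0},
    {"x": 0, "y": 0, "z": 0, "wx": 0, "wy": 0, "wz": 0},
    {"x": 0, "y": 0, "z": 0, "wx": 0, "wy": 0, "wz": 0}
  ],
  "grip": -1,
  "squeeze": 90
}}

```text
clock: 23.55
position: [0.5942, -0.0514, 0.1519]
tool_rot: [0.682, 1.566, 0.485]
force: [-1.9, -0.3, 6.2]
grip_width: 0.0183
```

```bash
python3 -c "
from h import *
plan((.5937,-.0507,.152,78.9)); edges('top',(.5937,-.0507))"
```

```text
t 23.55 pos [ 0.5942 -0.0514  0.1519] toolY yaw 78.72 q [-0.1   0.57  0.12  1.76 -0.09  0.81  1.44] w 0.018335155066318307 F [-1.9 -0.3  6.2]
(0.5937, -0.0507, 0.152, np.float64(78.9)) {'x': -0.0003, 'y': 0.0014, 'z': -0.0015, 'wx': -0.0005, 'wy': 0.0006, 'wz': -0.0005} dist 0.001
top x [(-105, 4), (-103, 8), (-101, 6), (-99, 7), (-51, 7), (-49, 3), (45, 3), (93, 5), (95, 10), (97, 6)]
  lo/hi 0.5% [-104.3   98.4] 149
top y [(89, 33), (91, 33), (93, 26)]
  lo/hi 0.5% [-99.5  93.9] 149
```

Call:
{"name": "servo_tool", "arguments": {
  "targets": [
    {"x": -0.01, "y": 0, "z": 0, "wx": 0, "wy": 0, "wz": 0},
    {"x": -0.03, "y": 0, "z": 0, "wx": 0, "wy": 0, "wz": 0},
    {"x": -0.055, "y": 0, "z": 0, "wx": 0, "wy": 0, "wz": 0},
    {"x": -0.085, "y": 0, "z": 0, "wx": 0, "wy": 0, "wz": 0},
    {"x": -0.115, "y": 0, "z": 0, "wx": 0, "wy": 0, "wz": 0},
    {"x": -0.145, "y": 0, "z": 0, "wx": 0, "wy": 0, "wz": 0},
    {"x": -0.175, "y": 0, "z": 0, "wx": 0, "wy": 0, "wz": 0},
    {"x": -0.205, "y": 0, "z": 0, "wx": 0, "wy": 0, "wz": 0},
    {"x": -0.23, "y": 0, "z": 0, "wx": 0, "wy": 0, "wz": 0},
    {"x": -0.245, "y": 0, "z": 0, "wx": 0, "wy": 0, "wz": 0},
    {"x": -0.25, "y": 0, "z": 0, "wx": 0, "wy": 0, "wz": 0},
    {"x": -0.25, "y": 0, "z": 0, "wx": 0, "wy": 0, "wz": 0}
  ]
}}

```text
clock: 25.1
position: [0.5937, -0.0516, 0.2517]
tool_rot: [0.727, 1.566, 0.53]
force: [0.1, -0.2, -8.4]
grip_width: 0.0185
```

Call:
{"name": "servo_tool", "arguments": {
  "targets": [
    {"x": 0, "y": 0, "z": 0, "wx": 0, "wy": 0, "wz": 0},
    {"x": 0, "y": 0, "z": 0, "wx": 0, "wy": 0, "wz": 0},
    {"x": 0, "y": 0, "z": 0, "wx": 0, "wy": 0, "wz": 0},
    {"x": 0, "y": 0, "z": 0, "wx": 0, "wy": 0, "wz": 0}
  ]
}}

```text
clock: 25.6
position: [0.5937, -0.0516, 0.2517]
tool_rot: [0.721, 1.566, 0.524]
force: [0.1, 0.4, -8.7]
grip_width: 0.0181
```

```bash
python3 -c "
from h import *
plan((.5937,-.0507,.252,78.9)); 
im,d,W=cloud('scene'); save('s9',cv2.resize(im[100:420,130:530],None,fx=1.9,fy=1.9)); Z=W.reshape(-1,3)
im2,d2,W2=cloud('wrist'); Z2=W2.reshape(-1,3); Z=np.vstack([Z2])
a=np.radians(-11.1); L=(Z[:,:2]-[.5937,-.0507])@np.array([[np.cos(a),-np.sin(a)],[np.sin(a),np.cos(a)]])
k=(abs(L[:,0])<.1)&(abs(L[:,1])<.095)&(abs(L[:,1])>.04)&(Z[:,2]>.135)&(Z[:,2]<.16)
A=np.c_[L[k],np.ones(k.sum())]; z=Z[k,2]; w=np.ones(len(z),bool)
for i in range(6):
    c=np.linalg.lstsq(A[w],z[w],rcond=None)[0]; r=z-A@c; w=abs(r)<.004
print('rim plane slopes,height',c,w.sum())
for n,p in dict(white=(73,68),blue=(73,-68),red=(-73,68),yellow=(-73,-68)).items():
    m=np.hypot(*(L*1000-p).T)<24; q=Z[m&(Z[:,2]>.19)&(Z[:,2]<.235)]; print(n,len(q),np.round(np.median(L[m&(Z[:,2]>.205)&(Z[:,2]<.235)],0)*1000,1),np.round(np.nanpercentile(q[:,2],95),4) if len(q) else '')
"
```

```text
t 25.6 pos [ 0.5937 -0.0516  0.2517] toolY yaw 78.72 q [-0.11  0.46  0.14  1.67 -0.08  1.02  1.43] w 0.018114173137852817 F [ 0.1  0.4 -8.7]
(0.5937, -0.0507, 0.252, np.float64(78.9)) {'x': -0.0008, 'y': 0.0022, 'z': -0.0004, 'wx': -0.0005, 'wy': 0.0005, 'wz': -0.0005} dist 0.001
rim plane slopes,height [-0.00471614  0.00257466  0.14766428] 9737
white 369 [nan nan] 0.1948
blue 227 [nan nan] 0.194
red 5445 [-72.6  66.3] 0.2184
yellow 5412 [-73.6 -66. ] 0.2183
  return _methods._mean(a, axis=axis, dtype=dtype,
  ret = um.true_divide(
```

View pics/s9.png

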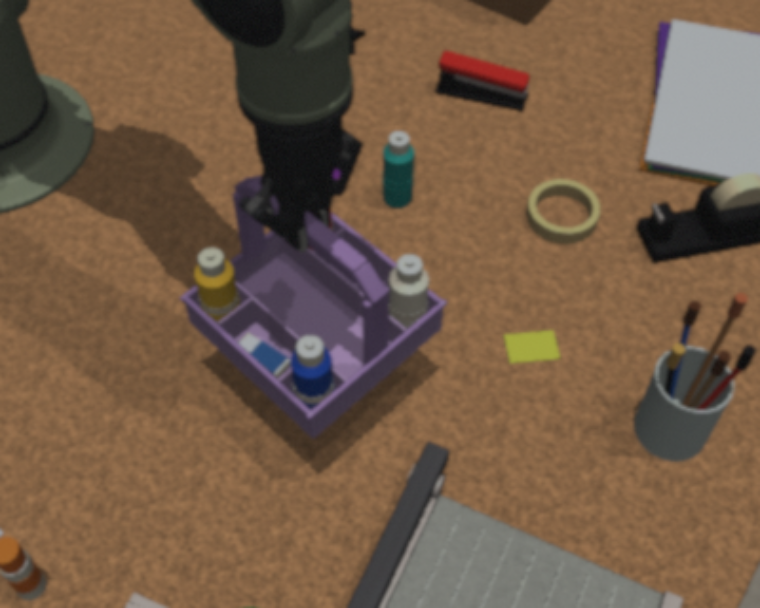

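The rim plane is level (slopes of 0.005 or less) with its height at 148 mm, so the underside is about 100 mm up. Bottles and eraser are on board, so I'm handing in.

```bash
python3 -c "
from h import *
print(bot.job_done())"
```

```text
the job is handed in; nothing more can be done
None
```

The three loose bottles are in the caddy's wells and the caddy is held about 10 cm off the table. I handed the job in after about 26 s of the 72 s; no verdict is reported.

- **Bottles:** I set red into well 2, blue into well 1 and yellow into well 3, each lowered to within about 2 mm of the floor before letting go. From the wrist camera, all three feet were within about 2 mm of the well centres and the cap heights matched standing upright on the well floor. I left the turquoise look-alike alone.
- **Caddy:** I pinched the handle bar at its middle at 90 N and raised it straight up. The last check put the rim 148 mm high, so the underside is about 100 mm up. Rim slopes were 0.005 or less, the load force was steady at about 8.7 N, and the arm was at rest.
- **On board:** The last scene picture shows yellow, blue, white and the eraser in the caddy. Red was hidden there by the gripper, but the wrist camera measured it in place. Blue and white could not be measured from the wrist at the end because the gripper blocked the view. They were checked only by eye in the scene picture.
- **Bystanders:** The gripper never came near the glue stick, scissors, tape roll or stapler.
- **Disagreement:** The top camera read about 3 to 4 mm lower in x than the wrist and scene cameras. I went by the wrist camera, and the bottles fitted the wells cleanly.

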